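# Put the hole saw set away

### The arm

A 6-joint arm with a two-finger parallel gripper is mounted at the origin on the work surface. World frame = base frame: x ahead of the robot, y to its left, z up, the work surface at z = 0. Lengths are in mm, angles in rad, forces in N, time in s.
With the tool pointing down it reaches from about 275 to 750 mm from the base axis. Payload 10.2 kg.
Tool frame: the origin (TCP) lies at the centre of the arm's flange, where the gripper is bolted on; the fingertips stand 173 mm ahead of it and the grasp point (between the pads) lies 155 mm ahead of it; z points along the fingers, y is the line along which they close (so a half turn about z gives the same grasp; the last joint's range is limited). The gripper opens to 85 mm and grips with 20 to 120 N. Pads are 22 mm wide; open, the fingers measure 114 mm over their backs; the gripper's body (76 mm by 85 mm) begins 54 mm behind the grasp point. The pads swing forward as they close: fully open they stand 13 mm farther back than shut.
Start: joints at [-1.547, 0.313, 1.498, -0, 1.331, -0.223], TCP at [128.245, -509.103, 404.694] pointing down, gripper open.
Joint ranges: [-2.94, 2.94], [-0.97, 2.17], [0.19, 2.56], [-1.23, 4.37], [0.02, 3.11], [-2.88, 2.88]. Speed limits (rad/s): [2.39, 2.39, 3.01, 3.14, 3.14, 3.14].

### API

Orientations are given as a unit quaternion [w, x, y, z].
In Python, from rig import status, capture, camera_info, ticket gives the robot as it stands.
- The arm moves only by the shell command python3 -m crank 'ROWS' [FORCE]. ROWS is JSON, a list of rows, each a list of 7 numbers: the shift along the tool's x, y, z as a fraction of full scale, then the turn, a rotation vector about the tool's x, y, z as a fraction of full scale, then the closure, from 0 (fully open) to 1 (shut). A call has 1 to 12 rows; each row is the pose to reach, as a shift and turn from the pose commanded when the call began, along the tool's axes at that moment; what a row does not reach only later rows make up. Full scale, the value 1, is 0.1 m for a shift and 45 degrees for a turn. A row lasts 1/10 s, in which the tool goes at most 50 mm and 8.59 degrees, less where a joint would pass 70% of its speed; a pose out of reach is approached as far as the arm can. A call with a number of a shift or a turn outside -1 to 1 is refused whole. A call with a gripper value outside its range is refused whole. The fingers move at their own pace and stop on an object; FORCE is the grip in N (left out, the last holds). Time passes only in rows, so rows that repeat a pose let the fingers close. It gives the time, the measured TCP pose, the force, the opening and the grip force at its end, in the units of the state.
- status.sense(): the state, without advancing time (a new reading comes with each control period).
- capture(name): name is "scene" or "top"; returns (picture, depth): 384x512x3 uint8, red, green, blue; 384x512 float32, mm along the optical axis (not along the pixel's ray), 0 where there is no reading.
- camera_info(name): a dict with "K" (3x3 intrinsics, pixels), "camera_from_world" (4x4, takes a point from world to camera coordinates). Camera axes: x right, y up, looking along -z (the intrinsics and any distortion apply to the point x, -y, -z); pixel columns grow to the right and rows downward; lengths in mm; the calibration is good to about 2 mm. A picture is of the moment at which its call begins. camera_info takes no time and is no camera call.
- ticket.finish_job(): hands the job in; it is judged then, once.
The state is a dict: "time_s": time; "joints": joint angles; "dq": joint speeds; "tau": joint torques, N m; "eef_pos": TCP position; "ee_rot": TCP orientation; "force": force on the tool from outside, world axes, zero at the start; "wrist_torque": the same for the moment, N m; "grip_width": opening from 0.0 (shut) to 1.0 (fully open); "grip_force": force on a finger pad.
Only numpy, scipy, OpenCV 4.12 (cv2) and the standard library are available. Lean on these libraries where they do the work, as an engineer would, in place of code of your own. Each camera call takes 0.05 s, during which the arm holds its last target. There are 200 camera calls.

### The job

The cutting is done, so put the hole saw set away: take the stack of three hole saws apart and stand each one, teeth down, flat at the bottom of the round pocket made for its size in the plywood blocks (large in large, middle in middle, small in small). Slide back the lid of the green wooden box, lay the arbor (the shank with the pilot drill) inside, and slide the lid fully shut again. Leave the glass jar of screws standing where it is.

Things in the scene. Friction and masses are not known exactly. Their poses are not given: they have to be found in the camera images.
- saw64: Hole saw of 64 mm diameter: plain steel cup, 44 mm high, teeth down, flat back plate with a small dark hole on top. The largest, at the bottom of the stack, on the bench. Mass about 0.23 kg. Origin: centre of its toothed rim, at the bottom; z up. Grip it across its diameter at any yaw.
- saw48: Hole saw of 48 mm diameter: plain steel cup, 44 mm high, teeth down, flat back plate with a small dark hole on top. The middle one, standing on the 64 mm saw. Mass about 0.16 kg. Origin: centre of its toothed rim, at the bottom; z up. Grip it across its diameter at any yaw.
- saw32: Hole saw of 32 mm diameter: plain steel cup, 44 mm high, teeth down, flat back plate with a small dark hole on top. The smallest, on top of the stack, standing on the 48 mm saw; the stack is 132 mm high. Mass about 0.09 kg. Origin: centre of its toothed rim, at the bottom; z up. Grip it across its diameter at any yaw.
- block64: Plywood storage block for the 64 mm hole saw, screwed to the bench: 94 x 94 mm, 18 mm high, with one round pocket, 78 mm wide and 12 mm deep, in its middle (the largest block and pocket). The pocket floor is 6 mm above the bench. Origin: centre of its underside; z up.
- block48: Plywood storage block for the 48 mm hole saw, screwed to the bench: 78 x 78 mm, 18 mm high, with one round pocket, 62 mm wide and 12 mm deep, in its middle (the middle block and pocket; the 64 mm saw does not go in). The pocket floor is 6 mm above the bench. Origin: centre of its underside; z up.
- block32: Plywood storage block for the 32 mm hole saw, screwed to the bench: 62 x 62 mm, 18 mm high, with one round pocket, 46 mm wide and 12 mm deep, in its middle (the smallest block and pocket; the 48 mm saw does not go in). The pocket floor is 6 mm above the bench. Origin: centre of its underside; z up.
- arbor: Steel hole saw arbor, 113 mm long, 0.16 kg, lying along its x axis on a square collar 34 mm long, 24 x 24 mm; towards -x a hexagonal shank 11 mm thick (ends at -55 mm), towards +x a 16 mm threaded nose and a thin pilot drill (ends at +58 mm). Origin: centre of the collar, its balance point, 12 mm above what it lies on; x to the drill's tip, z up. Grip the collar across y.
- box: Olive green wooden box with sliding lid, fixed: outside 186 (x) x 120 (y) mm, walls 8 mm, 48 mm high, with 3 mm lips over the lid's grooves. Empty inside: 170 x 104 mm, floor 8 mm above the bench, 31 mm clear under the lid, whose flat top is at 45 mm. Origin: centre of the underside; x: the way the lid opens, roughly away from the robot; z up.
- cover (a joint): Sliding lid of the box: 0 m shut, grows along box +x to its stop at 0.15, where the box is open from x = -85 to +65 mm. Starts 0 to 30 mm open. Wooden grip bar on it, 14 (x) x 60 (y) mm, 18 mm high, top 63 mm above the bench, centre at box x = -55 mm + joint value, y = 0. Drags with about 2 N, stays where left.
- jar: Glass jar of brass screws with a steel lid, 64 mm across and 82 mm high, standing among the other things: a bystander to be left alone. Origin: centre of its underside; z up.
There are look-alikes about, which are no part of the job. What is shaped like the block64 but red is not meant.

How it is judged:
By the outcome, as a careful person would: the job done as asked, in the order asked, and still so for the second after the job is handed in, with the robot touching nothing.
It also fails if it takes over 120 s, if anything falls off the work surface, if the arm or the gripper's body presses on something with over 40 N, if the wrist force passes 120 N, or if a joint passes its speed limit or range.

## Working session

There is one attempt and no reset: what is moved stays moved. The work goes in short steps, Python scripts to look and compute and a shell command to move; the robot and the scene stay as the last step left them, time stands still between calls to the robot, and variables do not carry over. Pictures are saved under pics/ and viewed, at most 14 in all, crops included, and the job is handed in when it is done.

```bash
ls; mkdir -p pics
python3 - <<'E'
from rig import status,capture,camera_info
import cv2,numpy as np
for n in("top","scene"):
    p,d=capture(n); cv2.imwrite(f"pics/{n}0.png",p[...,::-1]); np.save(f"{n}0.npy",d)
    i=camera_info(n);print({k:np.round(np.array(v),3).tolist() if k!='x' else v for k,v in i.items()})
print(status.sense())
E
```

```text
pics
{'K': [[370.401, 0.0, 255.808], [0.0, 370.401, 189.921], [0.0, 0.0, 1.0]], 'camera_from_world': [[0.004, -0.999, -0.035, 2.628], [0.993, 0.0, 0.117, -487.047], [-0.117, -0.035, 0.992, -891.471], [0.0, 0.0, 0.0, 1.0]]}
{'K': [[369.48, 0.0, 251.975], [0.0, 369.48, 190.915], [0.0, 0.0, 1.0]], 'camera_from_world': [[-0.825, 0.565, 0.017, 400.998], [-0.397, -0.601, 0.693, 102.326], [0.402, 0.565, 0.721, -1155.368], [0.0, 0.0, 0.0, 1.0]]}
{'time_s': 0.1, 'joints': array([-1.54741578e+00,  3.13369012e-01,  1.49835904e+00, -2.40995606e-05,
        1.33101408e+00, -2.23395251e-01]), 'dq': array([ 0.00041326, -0.00106717, -0.00141936, -0.00027269, -0.00140815,
       -0.00053855]), 'tau': array([ 3.41371560e-03, -4.12904871e+01, -2.60137868e+01, -2.03473483e-04,
        3.04136505e-03,  2.98759119e-05]), 'eef_pos': array([ 128.23409477, -509.05767644,  404.20578319]), 'ee_rot': array([-5.73036743e-04,  9.92396849e-01,  1.23077877e-01,  4.57375520e-05]), 'force': array([-0.44449699, -0.02007842, -0.17419788]), 'wrist_torque': array([-0.03344091,  0.01660921,  0.01713573]), 'grip_force': 0.0, 'grip_width': 1.0001323075595692}
```

View pics/top0.png

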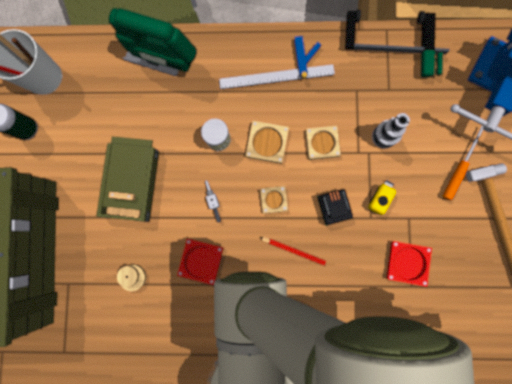

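View pics/scene0.png

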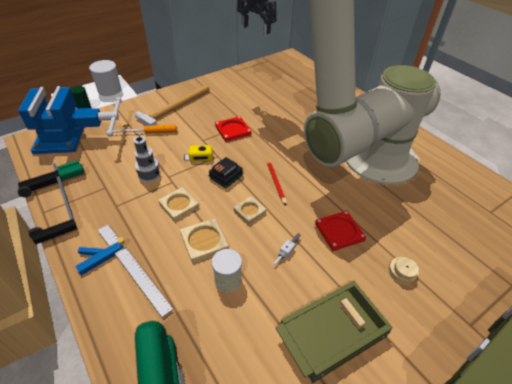

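The top view shows the stack at about (392,130), block64 (267,142), block48 (323,142), block32 (274,200), the arbor (212,200) with its drill tip down at about (219,220), the box (128,180) and the jar (215,134). I'll zoom in for detail.

```bash
cat > h.py <<'E'
import numpy as np,cv2
from rig import status,capture,camera_info
from scipy.spatial.transform import Rotation as R
def cam(n):
    i=camera_info(n);return np.array(i["K"]),np.array(i["camera_from_world"])
def world(n,u,v,d):          # depth -> world
    K,T=cam(n);u,v,d=map(np.asarray,(u,v,d))
    c=np.stack([(u-K[0,2])/K[0,0]*d,-(v-K[1,2])/K[1,1]*d,-d],-1)
    return (c-T[:3,3])@T[:3,:3]
def plane(n,u,v,z):          # ray with plane z
    K,T=cam(n);o=-T[:3,:3].T@T[:3,3];p=world(n,u,v,np.full(np.shape(u),500.))
    r=p-o;return o+r*((z-o[2])/r[...,2])[...,None]
def cloud(n,d):
    v,u=np.indices(d.shape);return world(n,u,v,d)
def rel(p,yaw=None):
    """shift in tool axes (fractions) from the present pose to TCP p; turn about tool z so y axis is at yaw"""
    s=status.sense();q=s["ee_rot"];r=R.from_quat([*q[1:],q[0]])
    sh=r.inv().apply(np.array(p)-s["eef_pos"])/100
    Rm=r.as_matrix();cy=np.degrees(np.arctan2(Rm[1,1],Rm[0,1]))
    out=[np.round(sh,3).tolist(),"pos",np.round(s["eef_pos"],1).tolist(),"tooly deg",round(cy,1)]
    if yaw is not None:
        # tool z down: turning +a about tool z reduces world yaw
        a=-((yaw-cy+90)%180-90);out+=["turn frac",round(a/45,3)]
    return out
E
python3 - <<'E'
from h import *
p=cv2.imread("pics/top0.png")
a=cv2.resize(p[120:235,85:185],None,fx=4,fy=4,interpolation=cv2.INTER_CUBIC)
b=cv2.resize(p[100:160,355:425],None,fx=4,fy=4,interpolation=cv2.INTER_CUBIC)
c=cv2.resize(p[165:235,185:255],None,fx=4,fy=4,interpolation=cv2.INTER_CUBIC)
H=np.zeros((540,700,3),np.uint8);H[:460,:400]=a;H[:240,400:680]=b;H[245:525,400:680]=c;cv2.imwrite("pics/crop1.png",H)
d=np.load("top0.npy");P=cloud("top",d)
for n,(u,v) in dict(bench=(240,170),boxlid=(130,175),bar1=(122,196),bar2=(122,211),jar=(215,127),b64=(267,143),st=(403,119),arb=(212,200)).items():print(n,d[v,u],P[v,u].round(1))
# box column profile
for v in range(130,224,3):print(v,P[v,126].round(0),end=' ')
E
```

```text
bench 955.6915 [542.1  45.8   0.9]
boxlid 917.2213 [522.  315.   46.9]
bar1 895.2779 [468.1 326.1  63. ]
bar2 944.8814 [435.  345.8   9.8]
jar 887.25037 [632.4 100.3  82.5]
b64 954.7271 [611.3 -23.8   7.6]
st 822.4537 [ 633.4 -326.3  132.8]
arb 925.18994 [462.1 113.3  24.6]
130 [649. 348.   2.] 133 [641. 348.   2.] 136 [634. 348.   0.] 139 [613. 329.  48.] 142 [606. 329.  46.] 145 [598. 329.  45.] 148 [591. 329.  44.] 151 [584. 329.  43.] 154 [576. 329.  43.] 157 [568. 328.  44.] 160 [560. 327.  46.] 163 [552. 326.  48.] 166 [545. 327.  45.] 169 [537. 326.  45.] 172 [530. 326.  46.] 175 [523. 326.  44.] 178 [515. 325.  46.] 181 [508. 326.  42.] 184 [500. 324.  47.] 187 [492. 325.  44.] 190 [485. 324.  45.] 193 [475. 316.  65.] 196 [468. 317.  62.] 199 [463. 324.  43.] 202 [455. 322.  47.] 205 [448. 322.  45.] 208 [440. 321.  46.] 211 [435. 337.   5.] 214 [427. 335.   9.] 217 [418. 319.  50.] 220 [413. 338.  -1.] 223 [405. 337.   1.]
```

View pics/crop1.png

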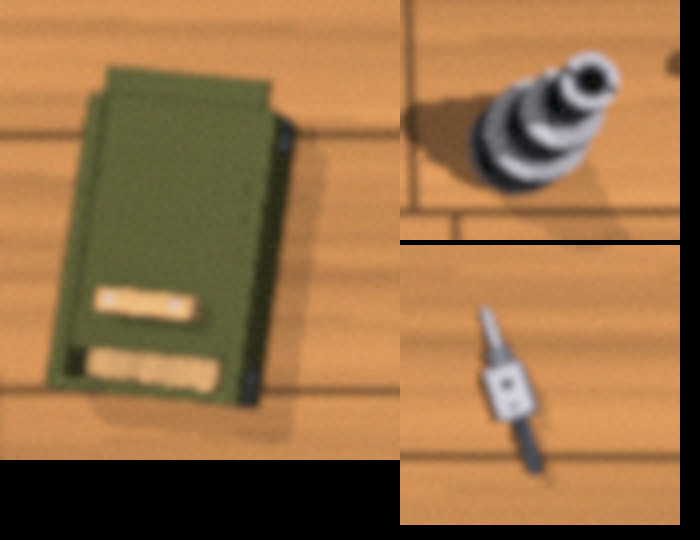

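The crop shows the lid about 25 mm open, with bare floor visible below it. The grip bar is at about (122,196) in the full image, and the drill points up in the picture. Next I measure everything.

Run:
```python
from h import *
d=np.load("top0.npy");P=cloud("top",d);img=cv2.imread("pics/top0.png");hsv=cv2.cvtColor(img,cv2.COLOR_BGR2HSV)
def near(x,y,r):return (np.hypot(P[...,0]-x,P[...,1]-y)<r)
for z0,z1,r in((125,140,30),(81,94,40),(37,50,45)):
    m=near(633,-326,r)&(P[...,2]>z0)&(P[...,2]<z1);q=P[m];(c,rad)=cv2.minEnclosingCircle(q[:,:2].astype(np.float32))
    print("saw",m.sum(),q.mean(0).round(1),np.round(c,1),round(rad,1))
m=near(632,100,50)&(P[...,2]>74);print("jar",P[m].mean(0).round(1),cv2.minEnclosingCircle(P[m][:,:2].astype(np.float32)))
# blocks: saturation/bright plywood
for n,(u,v,w) in dict(b64=(267,142,32),b48=(323,142,26),b32=(274,200,24)).items():
    sub=np.zeros(d.shape,bool);sub[v-w:v+w,u-w:u+w]=1
    m=(sub&(hsv[...,1]<125)&(hsv[...,2]>150)).astype(np.uint8)
    k=cv2.connectedComponentsWithStats(m)[2];print(k[:4].tolist())
    cs=max(cv2.findContours(m,cv2.RETR_CCOMP,cv2.CHAIN_APPROX_NONE)[0],key=cv2.contourArea)
    px=cs[:,0].astype(float);w3=plane("top",px[:,0],px[:,1],18.)
    rc=cv2.minAreaRect(w3[:,:2].astype(np.float32));print(n,np.round(rc[0],1),np.round(rc[1],1),round(rc[2],1))
    hole=(cv2.drawContours(np.zeros_like(m),[cs],-1,1,-1)>0)&(m==0)
    hole=cv2.morphologyEx(hole.astype(np.uint8),cv2.MORPH_OPEN,np.ones((3,3)));v2,u2=np.nonzero(hole);h3=plane("top",u2.astype(float),v2.astype(float),14.);print(" hole",h3.mean(0).round(1),np.ptp(h3,axis=0).round(1))
m=near(462,113,30)&(P[...,2]>17);rc=cv2.minAreaRect(P[m][:,:2].astype(np.float32));print("arbor",m.sum(),P[m].mean(0).round(1),rc)
m=near(462,113,75)&(hsv[...,1]<90);v2,u2=np.nonzero(m);w3=plane("top",u2.astype(float),v2.astype(float),12.)[:,:2]
vx=cv2.fitLine(w3.astype(np.float32),cv2.DIST_HUBER,0,.01,.01).ravel();print("line",vx.round(3),np.degrees(np.arctan2(vx[1],vx[0])),"extents",np.ptp(w3@vx[:2]))
# box
m=(P[...,2]>36)&(P[...,2]<56)&near(522,322,125)
rc=cv2.minAreaRect(P[m][:,:2].astype(np.float32));print("box+lid",rc)
m2=m&(P[...,0]<560);e=P[m2]
m=(P[...,2]>56)&(P[...,2]<72)&near(467,320,60);rc=cv2.minAreaRect(P[m][:,:2].astype(np.float32));print("bar",m.sum(),P[m].mean(0).round(1),rc)
g=((hsv[...,0]>25)&(hsv[...,0]<60)&near(522,322,130)).astype(np.uint8);cs=max(cv2.findContours(g,0,1)[0],key=cv2.contourArea);
ap=cv2.approxPolyDP(cs,3,True)[:,0];print(ap.tolist(),plane("top",ap[:,0].astype(float),ap[:,1].astype(float),48.).round(0).tolist())
```

```text
saw 168 [ 632.4 -323.4  131.5] [ 632.7 -324.7] 16.7
saw 166 [ 623.6 -318.1   87.3] [ 630.2 -323.5] 23.9
saw 187 [ 620.7 -312.6   43.7] [ 629.8 -323.3] 32.1
jar [622.8 102.5  81.8] ((624.0479125976562, 102.38397979736328), 32.453006744384766)
[[0, 0, 512, 384, 195903], [246, 121, 43, 42, 705]]
b64 [613.5 -23.3] [96.4 96.7] 79.3
 hole [612.7 -23.8  14. ] [73.4 71.8  0. ]
[[0, 0, 512, 384, 196062], [306, 126, 35, 33, 546]]
b48 [ 611.  -165.5] [80.3 80.3] 5.5
 hole [ 611.4 -165.7   14. ] [57.4 58.5  0. ]
[[0, 0, 512, 384, 196233], [261, 186, 27, 27, 375]]
b32 [464.8 -40.3] [62.6 64.3] 6.1
 hole [464.9 -40.7  14. ] [42.9 42.7  0. ]
arbor 153 [463.3 115.1  23. ] ((462.9154052734375, 114.97636413574219), (53.645023345947266, 23.187807083129883), 17.666555404663086)
line [9.47000e-01 3.22000e-01 4.61486e+02 1.15194e+02] 18.78483 extents 109.84177520396372
box+lid ((516.858642578125, 326.4197998046875), (121.68351745605469, 204.94236755371094), 84.08282470703125)
bar 148 [470.8 329.8  62.9] ((470.9185485839844, 330.3203125), (59.9696044921875, 13.971122741699219), 84.18982696533203)
[[113, 138], [106, 153], [98, 215], [125, 217], [104, 212], [107, 205], [139, 208], [142, 215], [135, 219], [146, 219], [157, 153], [150, 147], [150, 141]] [[616.0, 362.0, 48.0], [577.0, 378.0, 48.0], [423.0, 390.0, 48.0], [418.0, 322.0, 48.0], [430.0, 375.0, 48.0], [447.0, 368.0, 48.0], [440.0, 289.0, 48.0], [423.0, 281.0, 48.0], [413.0, 297.0, 48.0], [413.0, 270.0, 48.0], [577.0, 249.0, 48.0], [592.0, 267.0, 48.0], [608.0, 268.0, 48.0]]
```

```bash
python3 -m crank '[[0,0,0,0,0,0.15,0],[0,0,0,0,0,0.314,0],[0,0,0,0,0,0.314,0]]'; python3 -c "
from h import *
print(rel([632.5,-324.5,360],-90))"
```

```text
time_s: 0.4
eef_pos: [128.2, -509.1, 404.4]
ee_rot: [-0.0, 1.0, -0.0, -0.0]
force: [0.5, 0.7, -0.3]
grip_width: 0.996
grip_force: 0.0
[[5.041, -1.85, 0.445], 'pos', [128.2, -509.1, 404.4], 'tooly deg', np.float64(-90.1), 'turn frac', np.float64(-0.001)]
```

```bash
python3 -m crank '[[0.35,-0.13,0.03,0,0,0,0],[0.7,-0.26,0.06,0,0,0,0],[1,-0.37,0.09,0,0,0,0]]' >/dev/null
python3 -m crank '[[0.35,-0.13,0.03,0,0,0,0],[0.7,-0.26,0.06,0,0,0,0],[1,-0.37,0.09,0,0,0,0]]' >/dev/null
python3 -m crank '[[0.35,-0.13,0.03,0,0,0,0],[0.7,-0.26,0.06,0,0,0,0],[1,-0.37,0.09,0,0,0,0]]' >/dev/null
python3 -m crank '[[0.35,-0.13,0.03,0,0,0,0],[0.7,-0.26,0.06,0,0,0,0],[1,-0.37,0.09,0,0,0,0]]' >/dev/null
python3 -m crank '[[0.35,-0.13,0.03,0,0,0,0],[0.7,-0.26,0.06,0,0,0,0],[1,-0.37,0.09,0,0,0,0],[1,-0.37,0.09,0,0,0,0],[1,-0.37,0.09,0,0,0,0]]'; python3 -c "
from h import *
print(rel([632,-324.2,274],-90))"
```

```text
time_s: 2.1
eef_pos: [628.5, -323.7, 358.8]
ee_rot: [-0.0, 1.0, 0.002, -0.001]
force: [-0.4, -0.2, -0.5]
grip_width: 1.001
grip_force: 0.0
[[0.036, 0.005, 0.848], 'pos', [628.5, -323.7, 358.8], 'tooly deg', np.float64(-89.8), 'turn frac', np.float64(0.005)]
```

```bash
python3 -m crank '[[0.036,0.005,0.2,0,0,0,0],[0.036,0.005,0.4,0,0,0,0],[0.036,0.005,0.6,0,0,0,0],[0.036,0.005,0.8,0,0,0,0],[0.036,0.005,0.85,0,0,0,0],[0.036,0.005,0.85,0,0,0,0],[0.036,0.005,0.85,0,0,0,0.4],[0.036,0.005,0.85,0,0,0,0.7],[0.036,0.005,0.85,0,0,0,0.7],[0.036,0.005,0.85,0,0,0,0.7],[0.036,0.005,0.85,0,0,0,0.7]]' 30
python3 -m crank '[[0,0,0,0,0,0,0.8],[0,0,0,0,0,0,0.8],[0,0,0,0,0,0,0.8]]'
```

```text
time_s: 3.2
eef_pos: [631.9, -324.6, 275.4]
ee_rot: [0.0, 1.0, 0.0, 0.0]
force: [-0.8, -0.5, 3.4]
grip_width: 0.364
grip_force: 29.7
time_s: 3.5
eef_pos: [631.9, -324.6, 275.4]
ee_rot: [0.0, 1.0, 0.0, 0.0]
force: [0.1, -0.4, 5.6]
grip_width: 0.367
grip_force: 29.9
```

```bash
python3 -m crank '[[0,0,-0.1,0,0,0,0.8],[0,0,-0.3,0,0,0,0.8],[0,0,-0.5,0,0,0,0.8],[0,0,-0.6,0,0,0,0.8]]' >/dev/null
python3 -m crank '[[-0.1,-0.18,0,0,0,0,0.8],[-0.3,-0.5,0,0,0,0,0.8],[-0.5,-0.9,0,0,0,0,0.8],[-0.55,-1,0,0,0,0,0.8]]' >/dev/null
python3 -m crank '[[-0.2,-0.35,0,0,0,0,0.8],[-0.4,-0.7,0,0,0,0,0.8],[-0.55,-1,0,0,0,0,0.8]]' >/dev/null
python3 -m crank '[[-0.2,-0.3,0.1,0,0,0,0.8],[-0.4,-0.6,0.3,0,0,0,0.8],[-0.57,-0.84,0.5,0,0,0,0.8],[-0.57,-0.84,0.6,0,0,0,0.8],[-0.57,-0.84,0.6,0,0,0,0.8],[-0.57,-0.84,0.6,0,0,0,0.8]]'; python3 -c "
from h import *
print(rel([464.9,-40.6,194.5],-90))
p,d=capture('top');cv2.imwrite('pics/t1.png',p[...,::-1]);np.save('t1.npy',d)
P=cloud('top',d)
for z0,z1,r in((81,94,40),(37,50,45)):
    m=(np.hypot(P[...,0]-630,P[...,1]+323)<r)&(P[...,2]>z0)&(P[...,2]<z1);print(m.sum(),cv2.minEnclosingCircle(P[m][:,:2].astype(np.float32)),P[m].mean(0))
"
```

```text
time_s: 5.2
eef_pos: [465.4, -41.2, 275.2]
ee_rot: [0.0, 1.0, -0.0, 0.0]
force: [0.5, 0.1, -1.1]
grip_width: 0.364
grip_force: 30.1
[[-0.006, -0.006, 0.807], 'pos', [465.4, -41.2, 275.2], 'tooly deg', np.float64(-90.0), 'turn frac', np.float64(-0.0)]
332 ((629.8616333007812, -323.62286376953125), 24.130229949951172) [ 629.67202708 -322.91189766   87.69378362]
190 ((629.63525390625, -322.5885009765625), 31.773517608642578) [ 620.84087808 -312.46389591   43.70049522]
```

```bash
python3 -m crank '[[0,0,0.25,0,0,0,0.8],[0,0,0.5,0,0,0,0.8],[0,0,0.68,0,0,0,0.8],[0,0,0.74,0,0,0,0.8],[0,0,0.78,0,0,0,0.8],[0,0,0.805,0,0,0,0.8],[0,0,0.805,0,0,0,0.8],[0,0,0.805,0,0,0,0.8]]'; python3 -m crank '[[0,0,0.012,0,0,0,0.8],[0,0,0.012,0,0,0,0.8]]'
```

```text
time_s: 6.05
eef_pos: [465.0, -40.6, 194.8]
ee_rot: [0.0, 1.0, 0.0, 0.001]
force: [-1.2, -0.2, -0.8]
grip_width: 0.361
grip_force: 30.1
time_s: 6.25
eef_pos: [464.9, -40.6, 193.4]
ee_rot: [0.0, 1.0, 0.0, 0.0]
force: [-0.5, 0.3, 2.0]
grip_width: 0.367
grip_force: 30.4
```

```bash
python3 -m crank '[[0,0,0,0,0,0,0.5],[0,0,0,0,0,0,0.45],[0,0,0,0,0,0,0.45],[0,0,-0.1,0,0,0,0.45],[0,0,-0.4,0,0,0,0.45],[0,0,-0.8,0,0,0,0],[0,0,-1,0,0,0,0]]'
python3 -m crank '[[0.2,0.35,0,0,0,0,0],[0.4,0.7,0,0,0,0,0],[0.55,1,0,0,0,0,0]]' >/dev/null
python3 -m crank '[[0.2,0.35,0,0,0,0,0],[0.4,0.7,0,0,0,0,0],[0.55,1,0,0,0,0,0]]' >/dev/null
python3 -m crank '[[0.2,0.3,0,0,0,0,0],[0.4,0.6,0,0,0,0,0],[0.55,0.83,0,0,0,0,0],[0.55,0.83,0,0,0,0,0],[0.55,0.83,0,0,0,0,0]]'; python3 -c "
from h import *
print(rel([629.8,-323.4,228],-90))
p,d=capture('top');cv2.imwrite('pics/t2.png',cv2.resize(p[110:260,190:360,::-1],None,fx=4,fy=4));P=cloud('top',d)
m=(np.hypot(P[...,0]-465,P[...,1]+40.6)<35)&(P[...,2]>36)&(P[...,2]<62);print(m.sum(),cv2.minEnclosingCircle(P[m][:,:2].astype(np.float32)),P[m].mean(0))
"
```

```text
time_s: 6.95
eef_pos: [465.0, -40.6, 296.5]
ee_rot: [0.001, 1.0, 0.0, 0.002]
force: [0.7, 0.3, -0.5]
grip_width: 0.867
grip_force: 0.0
time_s: 8.05
eef_pos: [629.7, -323.5, 293.0]
ee_rot: [-0.0, 1.0, -0.0, -0.0]
force: [0.6, 0.7, -0.1]
grip_width: 0.998
grip_force: 0.0
[[0.002, -0.001, 0.65], 'pos', [629.7, -323.5, 293.0], 'tooly deg', np.float64(-90.0), 'turn frac', np.float64(-0.0)]
0 ((0.0, 0.0), 0.0) [nan nan nan]<string>:5: RuntimeWarning: Mean of empty slice.
  ret = um.true_divide(
```

View pics/t2.png

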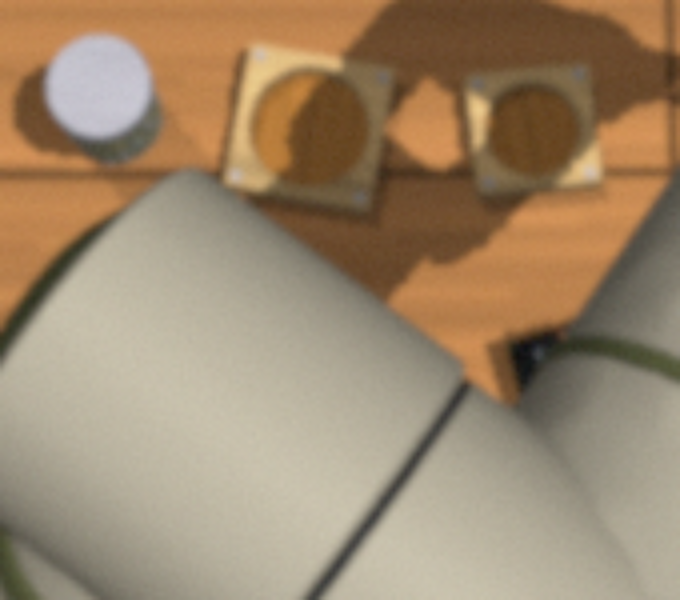

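The arm hides block32 (crop around (340,360)), so I'll check it later. Now saw48.

```bash
python3 -m crank '[[0,0,0.2,0,0,0,0],[0,0,0.4,0,0,0,0],[0,0,0.58,0,0,0,0],[0,0,0.65,0,0,0,0],[0,0,0.65,0,0,0,0],[0,0,0.65,0,0,0,0.3],[0,0,0.65,0,0,0,0.5],[0,0,0.65,0,0,0,0.6],[0,0,0.65,0,0,0,0.6],[0,0,0.65,0,0,0,0.6],[0,0,0.65,0,0,0,0.6]]' 40
python3 -m crank '[[0,0,0,0,0,0,0.6],[0,0,0,0,0,0,0.6]]'
python3 -m crank '[[0,0,-0.1,0,0,0,0.6],[0,0,-0.3,0,0,0,0.6],[0,0,-0.6,0,0,0,0.6],[0,0,-0.6,0,0,0,0.6],[0,0,-0.6,0,0,0,0.6]]'; python3 -c "
from h import *
print(rel([611.2,-165.6,228-38+62],-90))"
```

```text
time_s: 9.2
eef_pos: [630.0, -323.7, 229.4]
ee_rot: [0.001, 1.0, 0.0, 0.001]
force: [-0.4, 0.3, 5.4]
grip_width: 0.546
grip_force: 41.6
time_s: 9.4
eef_pos: [630.0, -323.7, 229.4]
ee_rot: [0.001, 1.0, 0.0, 0.001]
force: [-0.3, 0.2, 6.7]
grip_width: 0.547
grip_force: 41.6
time_s: 9.9
eef_pos: [629.7, -323.4, 288.1]
ee_rot: [0.0, 1.0, 0.0, 0.0]
force: [-0.2, -0.1, -1.6]
grip_width: 0.551
grip_force: 41.5
[[-0.185, -1.578, 0.361], 'pos', [629.7, -323.4, 288.1], 'tooly deg', np.float64(-90.0), 'turn frac', np.float64(0.0)]
```

```bash
python3 -m crank '[[-0.03,-0.2,0,0,0,0,0.6],[-0.06,-0.5,0,0,0,0,0.6],[-0.09,-0.79,0,0,0,0,0.6]]' >/dev/null
python3 -m crank '[[-0.04,-0.3,0,0,0,0,0.6],[-0.07,-0.6,0,0,0,0,0.6],[-0.095,-0.788,0,0,0,0,0.6],[-0.095,-0.788,0,0,0,0,0.6]]' >/dev/null
python3 -m crank '[[0,0,0.25,0,0,0,0.6],[0,0,0.5,0,0,0,0.6],[0,0,0.75,0,0,0,0.6],[0,0,0.88,0,0,0,0.6],[0,0,0.93,0,0,0,0.6],[0,0,0.96,0,0,0,0.6],[0,0,0.96,0,0,0,0.6],[0,0,0.96,0,0,0,0.6]]'; python3 -m crank '[[0,0,0.012,0,0,0,0.6],[0,0,0.012,0,0,0,0.6]]'
```

```text
time_s: 11.4
eef_pos: [611.5, -165.9, 193.0]
ee_rot: [0.0, 1.0, 0.0, 0.001]
force: [0.4, -1.2, -0.3]
grip_width: 0.553
grip_force: 41.6
time_s: 11.6
eef_pos: [611.4, -165.8, 191.4]
ee_rot: [0.0, 1.0, 0.0, 0.001]
force: [-0.0, -0.6, 0.1]
grip_width: 0.548
grip_force: 41.9
```

```bash
python3 -m crank '[[0,0,0.01,0,0,0,0.6],[0,0,0.01,0,0,0,0.3],[0,0,0.01,0,0,0,0.2],[0,0,0.01,0,0,0,0.2],[0,0,-0.1,0,0,0,0.2],[0,0,-0.4,0,0,0,0.2],[0,0,-0.8,0,0,0,0],[0,0,-0.8,0,0,0,0]]'
python3 -m crank '[[0.03,0.3,0,0,0,0,0],[0.07,0.6,0,0,0,0,0],[0.093,0.788,0,0,0,0,0]]' >/dev/null
python3 -m crank '[[0.03,0.3,0,0,0,0,0],[0.07,0.6,0,0,0,0,0],[0.093,0.788,0,0,0,0,0],[0.093,0.788,0,0,0,0,0],[0.093,0.788,0,0,0,0,0]]'; python3 -c "
from h import *
print(rel([630,-323.3,182],-90))
p,d=capture('scene');cv2.imwrite('pics/s2.png',p[...,::-1]);P=cloud('scene',d)
for c in((465,-40.6),(611.4,-165.8)):
  m=(np.hypot(P[...,0]-c[0],P[...,1]-c[1])<35)&(P[...,2]>42)&(P[...,2]<62);print(m.sum(),cv2.minEnclosingCircle(P[m][:,:2].astype(np.float32)),P[m].mean(0))
p,d=capture('top');P=cloud('top',d)
m=(np.hypot(P[...,0]-630,P[...,1]+323)<42)&(P[...,2]>37)&(P[...,2]<50);print(m.sum(),m.sum() and cv2.minEnclosingCircle(P[m][:,:2].astype(np.float32)))
"
```

```text
time_s: 12.4
eef_pos: [612.1, -166.0, 277.3]
ee_rot: [0.002, 1.0, 0.0, 0.005]
force: [-0.1, -0.5, 0.3]
grip_width: 1.004
grip_force: 0.0
time_s: 13.2
eef_pos: [629.8, -323.1, 270.7]
ee_rot: [-0.0, 1.0, -0.0, -0.0]
force: [0.3, 0.5, 0.1]
grip_width: 0.999
grip_force: 0.0
[[0.002, 0.002, 0.887], 'pos', [629.8, -323.1, 270.7], 'tooly deg', np.float64(-90.0), 'turn frac', np.float64(-0.0)]
111 ((465.67578125, -41.7825813293457), 17.01253318786621) [468.20587854 -39.38851061  50.23025244]
227 ((612.8385620117188, -167.07508850097656), 24.736406326293945) [ 613.54485041 -163.28152368   50.75989539]
0 0
```

View pics/s2.png

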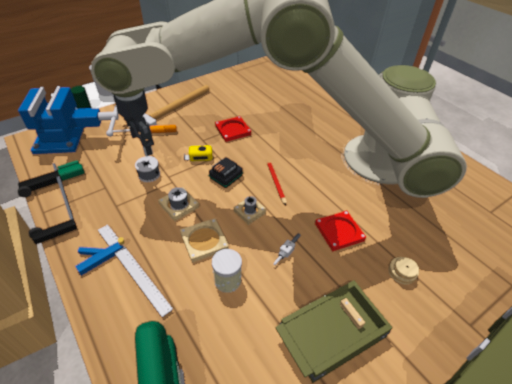

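The scene view shows saw48 seated in block48 at (178,198) and saw32 in block32 at (250,205). Both tops measure 50 mm, so they are at the pocket floor. Saw64 at (148,168) sits under the gripper.

```bash
python3 -m crank '[[0,0,0.3,0,0,0,0],[0,0,0.55,0,0,0,0],[0,0,0.8,0,0,0,0],[0,0,0.887,0,0,0,0],[0,0,0.887,0,0,0,0],[0,0,0.887,0,0,0,0.15],[0,0,0.887,0,0,0,0.3],[0,0,0.887,0,0,0,0.4],[0,0,0.887,0,0,0,0.4],[0,0,0.887,0,0,0,0.4],[0,0,0.887,0,0,0,0.4]]' 45
python3 -m crank '[[0,0,0,0,0,0,0.4],[0,0,0,0,0,0,0.4]]'
python3 -m crank '[[0,0,-0.1,0,0,0,0.4],[0,0,-0.3,0,0,0,0.4],[0,0,-0.6,0,0,0,0.4],[0,0,-0.9,0,0,0,0.4],[0,0,-0.9,0,0,0,0.4],[0,0,-0.9,0,0,0,0.4]]'; python3 -c "
from h import *
print(rel([613,-23.6,190],-90))
p,d=capture('scene');P=cloud('scene',d)
m=(np.hypot(P[...,0]-630,P[...,1]+323)<55)&(P[...,2]>60)&(P[...,2]<125);q=P[m];print(np.percentile(q[:,2],[1,5,50,95]))"
```

```text
time_s: 14.4
eef_pos: [630.3, -323.5, 184.4]
ee_rot: [0.001, 1.0, 0.0, 0.001]
force: [0.1, 0.7, 6.6]
grip_width: 0.737
grip_force: 50.3
time_s: 14.6
eef_pos: [630.3, -323.5, 184.4]
ee_rot: [0.001, 1.0, 0.0, 0.001]
force: [0.6, 0.9, 7.1]
grip_width: 0.735
grip_force: 50.3
time_s: 15.2
eef_pos: [629.8, -323.2, 272.1]
ee_rot: [-0.0, 1.0, 0.0, -0.0]
force: [-0.4, 0.4, -3.3]
grip_width: 0.733
grip_force: 50.0
[[-0.167, -2.996, 0.821], 'pos', [629.8, -323.2, 272.1], 'tooly deg', np.float64(-90.0), 'turn frac', np.float64(0.0)]
[ 89.86467433  92.06463419 108.83211727 123.6879674 ]
```

```bash
python3 -m crank '[[-0.02,-0.15,0,0,0,0,0.4],[-0.03,-0.5,0,0,0,0,0.4],[-0.05,-0.8,0,0,0,0,0.4],[-0.056,-1,0,0,0,0,0.4]]' >/dev/null
python3 -m crank '[[-0.02,-0.35,0,0,0,0,0.4],[-0.04,-0.7,0,0,0,0,0.4],[-0.056,-1,0,0,0,0,0.4]]' >/dev/null
python3 -m crank '[[-0.02,-0.35,0,0,0,0,0.4],[-0.04,-0.7,0,0,0,0,0.4],[-0.055,-0.996,0,0,0,0,0.4],[-0.055,-0.996,0,0,0,0,0.4]]' >/dev/null
python3 -m crank '[[0,0,0.25,0,0,0,0.4],[0,0,0.5,0,0,0,0.4],[0,0,0.68,0,0,0,0.4],[0,0,0.75,0,0,0,0.4],[0,0,0.79,0,0,0,0.4],[0,0,0.805,0,0,0,0.4],[0,0,0.805,0,0,0,0.4],[0,0,0.805,0,0,0,0.4]]'; python3 -m crank '[[0,0,0.015,0,0,0,0.4],[0,0,0.015,0,0,0,0.4]]'
```

```text
time_s: 17.15
eef_pos: [613.3, -23.8, 192.3]
ee_rot: [0.0, 1.0, 0.0, 0.001]
force: [-0.4, 0.1, -2.6]
grip_width: 0.738
grip_force: 50.3
time_s: 17.35
eef_pos: [613.3, -23.7, 190.5]
ee_rot: [0.0, 1.0, 0.0, 0.0]
force: [0.3, -0.9, -1.7]
grip_width: 0.74
grip_force: 50.5
```

```bash
python3 -m crank '[[0,0,0.01,0,0,0,0.4],[0,0,0.01,0,0,0,0.2],[0,0,0.01,0,0,0,0.05],[0,0,0.01,0,0,0,0.05],[0,0,-0.1,0,0,0,0.05],[0,0,-0.4,0,0,0,0.05],[0,0,-0.8,0,0,0,0],[0,0,-1,0,0,0,0]]'
python3 -m crank '[[-0.15,-0.35,0,0,0,0,0],[-0.3,-0.7,0,0,0,0,0],[-0.45,-1,0,0,0,0,0]]' >/dev/null
python3 -m crank '[[-0.15,-0.35,0,0,0,0,0.3],[-0.3,-0.7,0,0,0,0,0.5],[-0.45,-1,0,0,0,0,0.5]]' >/dev/null
python3 -m crank '[[-0.15,-0.35,0,0,0,-0.18,0.5],[-0.3,-0.7,0,0,0,-0.36,0.5],[-0.45,-1,0,0,0,-0.54,0.5],[-0.45,-1,0,0,0,-0.72,0.5],[-0.45,-1,0,0,0,-0.9,0.5],[-0.45,-1,0,0,0,-0.95,0.5],[-0.45,-1,0,0,0,-0.95,0.5]]'
python3 -m crank '[[0,0,0,0,0,-0.18,0.5],[0,0,0,0,0,-0.36,0.5],[0,0,0,0,0,-0.54,0.5],[0,0,0,0,0,-0.72,0.5],[0,0,0,0,0,-0.9,0.5],[0,0,0,0,0,-0.921,0.5],[0,0,0,0,0,-0.921,0.5]]'
python3 -c "
from h import *
print(rel([470.9,330.3,240],-5.8))
p,d=capture('scene');cv2.imwrite('pics/s3.png',p[...,::-1]);P=cloud('scene',d)
for c in((465,-40.6),(611.4,-165.8),(613,-23.6)):
  m=(np.hypot(P[...,0]-c[0],P[...,1]-c[1])<42)&(P[...,2]>42)&(P[...,2]<62);print(m.sum(),cv2.minEnclosingCircle(P[m][:,:2].astype(np.float32)),P[m].mean(0))
p,d=capture('top');cv2.imwrite('pics/t3.png',p[...,::-1])
"
```

```text
time_s: 18.15
eef_pos: [613.4, -23.7, 294.3]
ee_rot: [0.001, 1.0, 0.0, 0.002]
force: [0.8, -0.4, -0.6]
grip_width: 1.005
grip_force: 0.0
time_s: 19.45
eef_pos: [478.1, 276.3, 290.9]
ee_rot: [0.0, 0.931, 0.365, 0.0]
force: [-0.1, 0.3, 1.1]
grip_width: 0.5
grip_force: 0.0
time_s: 20.15
eef_pos: [478.1, 276.2, 290.4]
ee_rot: [0.0, 0.743, 0.669, 0.0]
force: [0.5, -0.5, 0.8]
grip_width: 0.501
grip_force: 0.0
[[0.53, -0.129, 0.504], 'pos', [478.1, 276.2, 290.4], 'tooly deg', np.float64(-6.0), 'turn frac', np.float64(-0.005)]
108 ((466.89276123046875, -41.81377029418945), 16.489337921142578) [468.15600553 -39.28431609  50.46402807]
225 ((612.9219970703125, -166.2299346923828), 24.623674392700195) [ 613.60621488 -163.66004518   50.91518364]
488 ((614.3594970703125, -24.959325790405273), 32.99461364746094) [614.48406091 -21.7446802   50.93544614]
```

View pics/s3.png

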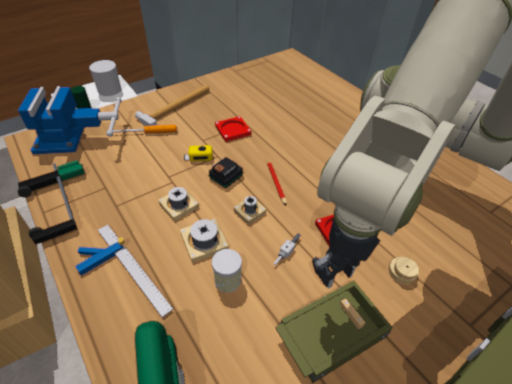

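All three saws are seated: (178,198), (250,205) and (204,234), with tops at about 50 mm. Now I grip the lid bar at (353,313).

```bash
python3 -m crank '[[0.3,-0.07,0,0,0,0,0.5],[0.53,-0.129,0.1,0,0,0,0.5],[0.53,-0.129,0.4,0,0,0,0.5],[0.53,-0.129,0.6,0,0,0,0.5],[0.53,-0.129,0.68,0,0,0,0.5],[0.53,-0.129,0.68,0,0,0,0.5],[0.53,-0.129,0.68,0,0,0,0.7],[0.53,-0.129,0.68,0,0,0,0.8],[0.53,-0.129,0.68,0,0,0,0.9],[0.53,-0.129,0.68,0,0,0,0.9],[0.53,-0.129,0.68,0,0,0,0.9],[0.53,-0.129,0.68,0,0,0,0.9]]' 25
python3 -m crank '[[0,0,0,0,0,0,0.95],[0,0,0,0,0,0,0.95]]'
python3 -c "
from h import *
print(rel([470.9,330.3,222],-5.8))"
```

```text
time_s: 21.45
eef_pos: [470.9, 330.4, 223.3]
ee_rot: [0.0, 0.742, 0.67, 0.001]
force: [-1.8, -0.4, 6.0]
grip_width: 0.152
grip_force: 29.7
time_s: 21.65
eef_pos: [470.9, 330.4, 223.3]
ee_rot: [0.0, 0.742, 0.67, 0.001]
force: [-0.7, -1.0, 6.6]
grip_width: 0.157
grip_force: 29.7
[[-0.001, 0.0, 0.013], 'pos', [470.9, 330.4, 223.3], 'tooly deg', np.float64(-5.8), 'turn frac', np.float64(-0.0)]
```

```bash
python3 -m crank '[[0,0.1,0,0,0,0,0.95],[0,0.25,0,0,0,0,0.95],[0,0.4,0,0,0,0,0.95],[0,0.55,0,0,0,0,0.95],[0,0.7,0,0,0,0,0.95],[0,0.85,0,0,0,0,0.95],[0,1,0,0,0,0,0.95],[0,1,0,0,0,0,0.95]]'
python3 -m crank '[[0,0.1,0,0,0,0,0.95],[0,0.2,0,0,0,0,0.95],[0,0.25,0,0,0,0,0.95],[0,0.25,0,0,0,0,0.95]]'
```

```text
time_s: 22.45
eef_pos: [571.5, 320.0, 223.3]
ee_rot: [0.001, 0.742, 0.67, 0.002]
force: [1.9, 0.7, 6.3]
grip_width: 0.154
grip_force: 29.7
time_s: 22.85
eef_pos: [595.4, 317.8, 223.3]
ee_rot: [0.001, 0.742, 0.67, 0.001]
force: [1.4, 0.1, 5.1]
grip_width: 0.151
grip_force: 29.5
```

```bash
python3 -m crank '[[0,0,0,0,0,0,0.7],[0,0,0,0,0,0,0.6],[0,0,0,0,0,0,0.6],[0,0,-0.2,0,0,0,0.6],[0,0,-0.6,0,0,0,0.6],[0,0,-0.7,0,0,0,0.6]]' >/dev/null
python3 -m crank '[[-0.3,-0.3,0,0,0,0.18,0.5],[-0.6,-0.6,0,0,0,0.36,0.5],[-0.9,-0.9,0,0,0,0.54,0.5],[-1,-1,0,0,0,0.72,0.5],[-1,-1,0,0,0,0.73,0.5],[-1,-1,0,0,0,0.73,0.5]]' >/dev/null
python3 -m crank '[[0,0,0,0,0,0.18,0.5],[0,0,0,0,0,0.36,0.5],[0,0,0,0,0,0.54,0.5],[0,0,0,0,0,0.723,0.5],[0,0,0,0,0,0.723,0.5],[0,0,0,0,0,0.723,0.5]]'
python3 -c "
from h import *
print(rel([462.7,115.1,230],-71.4))
p,d=capture('top');cv2.imwrite('pics/t4.png',cv2.resize(p[100:240,60:260,::-1],None,fx=4,fy=4));np.save('t4.npy',d)
P=cloud('top',d);f=lambda m:cv2.minAreaRect(P[m][:,:2].astype(np.float32))
m=(P[...,2]>57)&(P[...,2]<70)&(np.hypot(P[...,0]-595,P[...,1]-317.5)<38);print('bar',m.sum(),f(m))
"
```

```text
time_s: 24.65
eef_pos: [485.8, 228.7, 291.8]
ee_rot: [-0.0, 0.986, 0.166, -0.0]
force: [-0.1, 0.0, -0.5]
grip_width: 0.499
grip_force: 0.0
[[-0.591, 0.997, 0.618], 'pos', [485.8, 228.7, 291.8], 'tooly deg', np.float64(-70.9), 'turn frac', np.float64(0.012)]
bar 0 ((0.0, 0.0), (0.0, 0.0), 0.0)
```

View pics/t4.png

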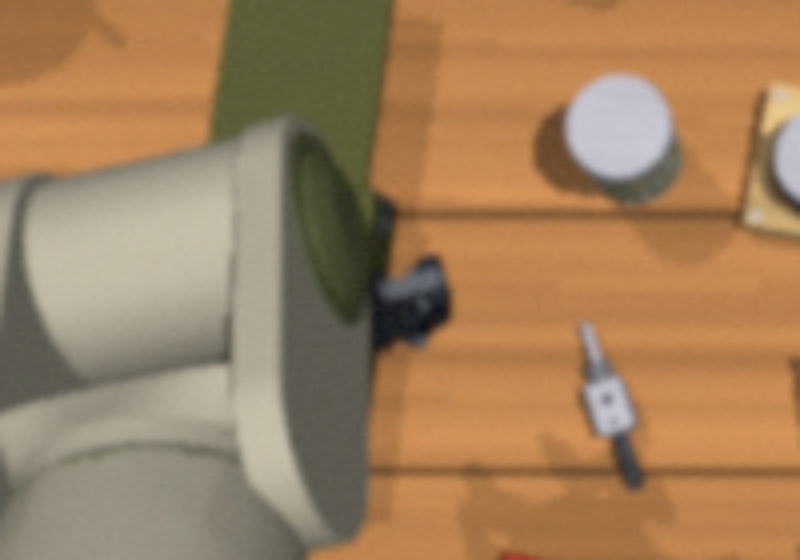

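The arbor lies undisturbed, with its collar at crop (610,402), which is pixel (212.5,200.5). The lid end is visible well beyond the box.

```bash
python3 -c "
from h import *
p=cv2.imread('pics/top0.png');print(plane('top',212.,200.,24.))
g=p.min(2)[180:222,195:232];P0=plane('top',*[a.astype(float) for a in np.meshgrid(np.arange(195,232),np.arange(180,222))],24.)
m=g>150;print(m.sum(),P0[m].mean(0),cv2.minAreaRect(P0[m][:,:2].astype(np.float32)))
hs=cv2.cvtColor(p,cv2.COLOR_BGR2HSV)[180:222,195:232];m=hs[...,1]<90;P1=plane('top',*[a.astype(float) for a in np.meshgrid(np.arange(195,232),np.arange(180,222))],12.)[m][:,:2]
a=np.array([.947,.322]);t=(P1-[462.7,115.1])@a;print(t.min(),t.max())
"
```

```text
[462.19860881 113.39439206  24.        ]
138 [465.45270897 115.23100866  24.        ] ((476.8232421875, 119.39714050292969), (69.56752014160156, 22.13933753967285), 19.49172019958496)
-55.55802793603237 54.310862442955276
```

```bash
python3 -m crank '[[-0.2,0.35,0,0,0,0.012,0.5],[-0.4,0.7,0.1,0,0,0.012,0.5],[-0.593,0.999,0.3,0,0,0.012,0.5],[-0.593,0.999,0.6,0,0,0.012,0.5],[-0.593,0.999,0.6,0,0,0.012,0.5],[-0.593,0.999,0.6,0,0,0.012,0.5]]' > /dev/null; python3 -c "
from h import *
print(rel([462.4,114.9,177],-71.4))"
```

```text
[[0.005, 0.002, 0.556], 'pos', [461.9, 114.9, 232.6], 'tooly deg', np.float64(-71.6), 'turn frac', np.float64(-0.004)]
```

```bash
python3 -m crank '[[0.005,0.002,0.2,0,0,0,0.5],[0.005,0.002,0.4,0,0,0,0.5],[0.005,0.002,0.5,0,0,0,0.5],[0.005,0.002,0.555,0,0,0,0.5],[0.005,0.002,0.555,0,0,0,0.5],[0.005,0.002,0.555,0,0,0,0.65],[0.005,0.002,0.555,0,0,0,0.8],[0.005,0.002,0.555,0,0,0,0.85],[0.005,0.002,0.555,0,0,0,0.85],[0.005,0.002,0.555,0,0,0,0.85],[0.005,0.002,0.555,0,0,0,0.85]]' 50
python3 -m crank '[[0,0,-0.1,0,0,0,0.85],[0,0,-0.4,0,0,0,0.85],[0,0,-0.8,0,0,0,0.85],[0,0,-1,0,0,0,0.85],[0,0,-1,0,0,0,0.85],[0,0,-1,0,0,0,0.85]]'
python3 -c "
from h import *
bar=np.array([595.4,317.8]);ux=np.array([.995,-.101]);j0=0.143
print(rel([*(np.array([470.9,330.4])+ux*22),250],-95.8))
p,d=capture('scene');cv2.imwrite('pics/s5.png',p[...,::-1]);p,d=capture('top');cv2.imwrite('pics/t5.png',p[...,::-1]);np.save('t5.npy',d)
"
```

```text
time_s: 26.4
eef_pos: [462.4, 114.6, 177.6]
ee_rot: [0.0, 0.987, 0.159, 0.001]
force: [-0.6, 1.1, 6.7]
grip_width: 0.267
grip_force: 49.8
time_s: 27.0
eef_pos: [461.7, 114.6, 276.5]
ee_rot: [-0.0, 0.987, 0.159, -0.0]
force: [-0.5, 0.6, -1.8]
grip_width: 0.268
grip_force: 49.4
[[0.965, -1.931, 0.265], 'pos', [461.7, 114.6, 276.5], 'tooly deg', np.float64(-71.7), 'turn frac', np.float64(0.535)]
```

View pics/s5.png

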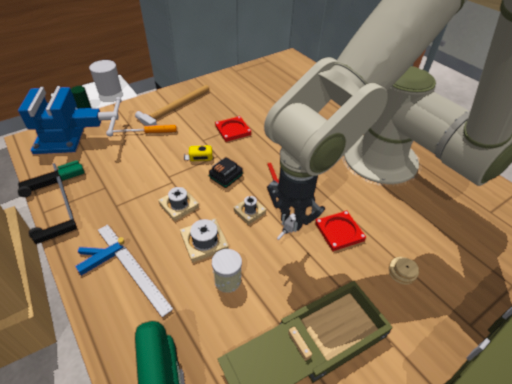

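View pics/t5.png

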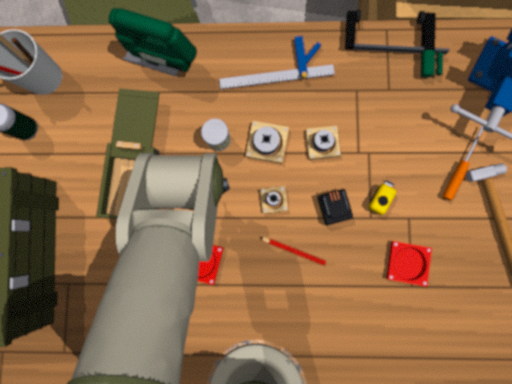

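The arbor is gripped, with the collar at (290,220) in the scene view. The lid is open, with the bar at (300,343) and the floor showing. I'll measure the opening with the scene depth before going in.

```bash
python3 -c "
from h import *
p,d=capture('scene');P=cloud('scene',d)
ux=np.array([.995,-.101]);uy=np.array([.101,.995]);o=np.array([470.9,330.4])
q=P[...,:2]-o;a=q@ux;b=q@uy;z=P[...,2]
def st(n,m):print(n,m.sum(),np.percentile(a[m],[1,5,95,99]).round(1),np.percentile(b[m],[1,5,95,99]).round(1),np.median(z[m]).round(1))
R0=(abs(a)<220)&(abs(b)<75)
st('floor',R0&(z>4)&(z<13)&(a<100)&(a>-49)&(abs(b)<58))
st('wall near',R0&(z>40)&(z<54)&(a<0)&(abs(b)<45))
st('all rim',R0&(z>40)&(z<54)&(a<60))
st('bar',R0&(z>57)&(z<70)&(abs(b)<40)&(a>90)&(a<150))
"
```

```text
floor 2823 [-47.7 -42.2  77.7  82.5] [-54.5 -50.4  35.9  57.5] 9.2
wall near 238 [-55.8 -55.2 -47.3 -46.8] [-44.2 -39.   40.6  44. ] 48.0
all rim 917 [-55.5 -53.9  52.2  58.3] [-62.  -60.3  57.3  57.7] 48.5
bar 266 [119.8 120.8 133.5 133.7] [-31.2 -28.5  25.8  27.5] 63.4
```

```bash
python3 -m crank '[[0.1,-0.2,0,0,0,0,0.85],[0.25,-0.5,0,0,0,0,0.85],[0.4,-0.8,0,0,0,0,0.85],[0.48,-0.96,0,0,0,0,0.85]]' >/dev/null
python3 -m crank '[[0.15,-0.3,0,0,0,0.14,0.85],[0.3,-0.6,0,0,0,0.28,0.85],[0.45,-0.9,0,0,0,0.42,0.85],[0.485,-0.97,0,0,0,0.535,0.85],[0.485,-0.97,0,0,0,0.535,0.85],[0.485,-0.97,0,0,0,0.535,0.85],[0.485,-0.97,0,0,0,0.535,0.85]]'
python3 -c "
from h import *
print(rel([492.8,328.2,186.6],-95.8))"
```

```text
time_s: 28.25
eef_pos: [493.2, 327.3, 276.2]
ee_rot: [0.0, 0.999, -0.05, -0.0]
force: [0.0, -0.2, -1.0]
grip_width: 0.273
grip_force: 49.5
[[-0.004, -0.009, 0.896], 'pos', [493.2, 327.3, 276.2], 'tooly deg', np.float64(-95.7), 'turn frac', np.float64(0.001)]
```

```bash
python3 -m crank '[[-0.004,-0.009,0.2,0,0,0,0.85],[-0.004,-0.009,0.4,0,0,0,0.85],[-0.004,-0.009,0.6,0,0,0,0.85],[-0.004,-0.009,0.75,0,0,0,0.85],[-0.004,-0.009,0.85,0,0,0,0.85],[-0.004,-0.009,0.895,0,0,0,0.85],[-0.004,-0.009,0.895,0,0,0,0.85],[-0.004,-0.009,0.895,0,0,0,0.85]]'
python3 -m crank '[[0,0,0.012,0,0,0,0.85],[0,0,0.012,0,0,0,0.85]]'
```

```text
time_s: 29.05
eef_pos: [493.0, 329.1, 187.8]
ee_rot: [-0.0, 0.999, -0.051, 0.001]
force: [-0.0, -0.1, -2.1]
grip_width: 0.265
grip_force: 49.6
time_s: 29.25
eef_pos: [492.9, 329.1, 186.2]
ee_rot: [-0.0, 0.999, -0.05, 0.0]
force: [-0.1, 1.1, -1.5]
grip_width: 0.268
grip_force: 49.6
```

```bash
python3 -m crank '[[0,0,0.012,0,0,0,0.85],[0,0,0.012,0,0,0,0.7],[0,0,0.012,0,0,0,0.55],[0,0,0.012,0,0,0,0.55],[0,0,-0.1,0,0,0,0.55],[0,0,-0.4,0,0,0,0.55],[0,0,-0.8,0,0,0,0.5],[0,0,-1,0,0,0,0.5],[0,0,-1,0,0,0,0.5]]'
python3 -m crank '[[0.1,0,0,0,0,-0.18,0.5],[0.2,0,0,0,0,-0.36,0.5],[0.3,0,0,0,0,-0.54,0.5],[0.4,0,0,0,0,-0.72,0.5],[0.5,0,0,0,0,-0.9,0.5],[0.5,0,0,0,0,-1,0.5],[0.5,0,0,0,0,-1,0.5]]' >/dev/null
python3 -m crank '[[0,0,0,0,0,-0.18,0.5],[0,0,0,0,0,-0.36,0.5],[0,0,0,0,0,-0.54,0.5],[0,0,0,0,0,-0.72,0.5],[0,0,0,0,0,-0.9,0.5],[0,0,0,0,0,-1,0.5],[0,0,0,0,0,-1,0.5]]'
python3 -c "
from h import *
print(rel([595.2,317.8,222],-5.8))
p,d=capture('scene');cv2.imwrite('pics/s6.png',p[200:384,150:450,::-1].repeat(2,0).repeat(2,1))"
```

```text
time_s: 30.15
eef_pos: [493.2, 329.2, 289.9]
ee_rot: [-0.001, 0.999, -0.05, 0.003]
force: [1.0, -0.4, -0.3]
grip_width: 0.499
grip_force: 0.0
time_s: 31.55
eef_pos: [542.3, 324.0, 285.5]
ee_rot: [-0.0, 0.742, 0.67, -0.0]
force: [0.2, -0.4, -0.8]
grip_width: 0.501
grip_force: 0.0
[[-0.008, 0.533, 0.635], 'pos', [542.3, 324.0, 285.5], 'tooly deg', np.float64(-5.9), 'turn frac', np.float64(-0.002)]
```

View pics/s6.png

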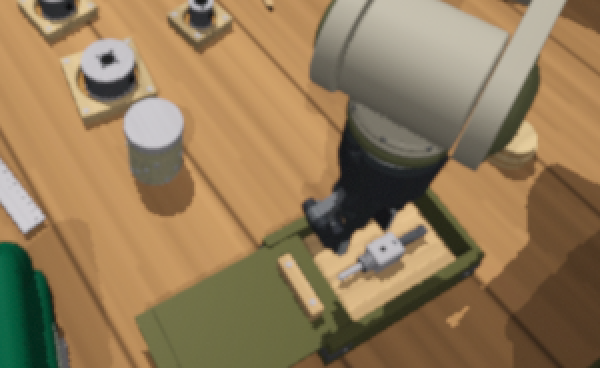

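The arbor lies flat in the box (crop (385,250)), clear of the lid and walls. Now I grip the bar and slide the lid back.

```bash
python3 -m crank '[[0,0.3,0,0,0,0,0.5],[-0.008,0.533,0.1,0,0,0,0.5],[-0.008,0.533,0.4,0,0,0,0.5],[-0.008,0.533,0.57,0,0,0,0.5],[-0.008,0.533,0.63,0,0,0,0.5],[-0.008,0.533,0.63,0,0,0,0.6],[-0.008,0.533,0.63,0,0,0,0.75],[-0.008,0.533,0.63,0,0,0,0.9],[-0.008,0.533,0.63,0,0,0,0.95],[-0.008,0.533,0.63,0,0,0,0.95],[-0.008,0.533,0.63,0,0,0,0.95]]' 25
python3 -m crank '[[0,-0.1,0,0,0,0,0.95],[0,-0.25,0,0,0,0,0.95],[0,-0.4,0,0,0,0,0.95],[0,-0.55,0,0,0,0,0.95],[0,-0.7,0,0,0,0,0.95],[0,-0.85,0,0,0,0,0.95],[0,-1,0,0,0,0,0.95],[0,-1,0,0,0,0,0.95]]'
python3 -m crank '[[0,-0.1,0,0,0,0,0.95],[0,-0.2,0,0,0,0,0.95],[0,-0.3,0,0,0,0,0.95],[0,-0.36,0,0,0,0,0.95],[0,-0.38,0,0,0,0,0.95],[0,-0.38,0,0,0,0,0.95]]'
python3 -m crank '[[0,-0.02,0,0,0,0,0.95],[0,-0.02,0,0,0,0,0.95]]'
python3 -m crank '[[0,-0.02,0,0,0,0,0.95],[0,-0.02,0,0,0,0,0.95]]'
```

```text
time_s: 32.7
eef_pos: [595.7, 317.9, 224.3]
ee_rot: [0.0, 0.742, 0.67, 0.001]
force: [-1.2, -0.5, 5.9]
grip_width: 0.155
grip_force: 28.1
time_s: 33.5
eef_pos: [495.1, 328.2, 224.3]
ee_rot: [0.0, 0.742, 0.671, 0.001]
force: [-2.0, -1.0, 7.0]
grip_width: 0.157
grip_force: 28.2
time_s: 34.1
eef_pos: [458.2, 331.8, 224.3]
ee_rot: [0.001, 0.742, 0.67, 0.001]
force: [-1.2, -1.7, 9.6]
grip_width: 0.153
grip_force: 28.6
time_s: 34.3
eef_pos: [456.5, 332.0, 224.3]
ee_rot: [0.001, 0.742, 0.67, 0.001]
force: [-0.1, -1.3, 9.4]
grip_width: 0.156
grip_force: 28.5
time_s: 34.5
eef_pos: [454.5, 332.1, 224.3]
ee_rot: [0.001, 0.742, 0.67, 0.001]
force: [-0.1, -2.9, 9.6]
grip_width: 0.151
grip_force: 28.5
```

```bash
python3 -m crank '[[0,-0.015,0,0,0,0,0.95],[0,-0.015,0,0,0,0,0.95]]' | egrep 'eef_pos|force: \['
python3 -m crank '[[0,-0.015,0,0,0,0,0.95],[0,-0.015,0,0,0,0,0.95]]'| egrep 'eef_pos|force: \['
python3 -m crank '[[0,-0.015,0,0,0,0,0.95],[0,-0.015,0,0,0,0,0.95]]'| egrep 'eef_pos|force: \['
```

```text
eef_pos: [453.1, 332.3, 224.3]
force: [0.7, -1.8, 7.7]
eef_pos: [451.6, 332.4, 224.3]
force: [1.4, -1.9, 8.1]
eef_pos: [451.0, 332.4, 224.3]
force: [8.7, -2.5, 2.6]
```

```bash
python3 -m crank '[[0,-0.012,0,0,0,0,0.95],[0,-0.012,0,0,0,0,0.95],[0,-0.012,0,0,0,0,0.95]]'| egrep 'eef_pos|force: \['
python3 -m crank '[[0,0,0,0,0,0,0.85],[0,0.02,0,0,0,0,0.75],[0,0.02,0,0,0,0,0.6],[0,0.02,0,0,0,0,0.55],[0,0.02,-0.2,0,0,0,0.5],[0,0.02,-0.6,0,0,0,0.5],[0,0.02,-1,0,0,0,0.5],[0,0.02,-1,0,0,0,0.5]]'
python3 -m crank '[[-0.3,0,-0.2,0,0,0,0.5],[-0.6,0,-0.2,0,0,0,0.5],[-1,0,-0.2,0,0,0,0.5],[-1,0,-0.2,0,0,0,0.5]]' >/dev/null
python3 -m crank '[[-0.3,0,0,0,0,0,0.5],[-0.6,0,0,0,0,0,0.5],[-1,0,0,0,0,0,0.5],[-1,0,0,0,0,0,0.5],[-1,0,0,0,0,0,0.5],[-1,0,0,0,0,0,0.5]]'
python3 -c "
from h import *
p,d=capture('scene');P=cloud('scene',d);cv2.imwrite('pics/s7.png',p[...,::-1])
ux=np.array([.995,-.101]);uy=np.array([.101,.995]);o=np.array([470.9,330.4])
q=P[...,:2]-o;a=q@ux;b=q@uy;z=P[...,2]
def st(n,m):print(n,m.sum(),np.percentile(a[m],[1,5,95,99]).round(1),np.percentile(b[m],[1,5,95,99]).round(1),np.median(z[m]).round(1))
st('box',(z>40)&(z<54)&(abs(b)<58)&(abs(a)<170));st('bar',(z>57)&(z<70)&(abs(b)<40)&(abs(a)<60))
for c,r in(((465,-40.6),30),((611.4,-165.8),40),((613,-23.6),42),((624,102.4),42)):
  m=(np.hypot(P[...,0]-c[0],P[...,1]-c[1])<r)&(z>42)&(z<90);zt=np.percentile(z[m],95);m&=z>zt-6;print(cv2.minEnclosingCircle(P[m][:,:2].astype(np.float32)),np.median(z[m]))
"
```

```text
eef_pos: [450.5, 332.3, 224.4]
force: [13.4, -3.8, -0.3]
time_s: 36.2
eef_pos: [450.8, 333.0, 328.0]
ee_rot: [0.001, 0.742, 0.671, 0.004]
force: [-0.2, -0.0, 0.2]
grip_width: 0.5
grip_force: 0.0
time_s: 37.2
eef_pos: [430.4, 134.4, 342.7]
ee_rot: [-0.0, 0.742, 0.671, -0.0]
force: [0.3, 0.8, -0.2]
grip_width: 0.498
grip_force: 0.0
box 5217 [-53.5 -46.8 123.6 129.7] [-56.7 -51.9  54.4  57.5] 46.2
bar 229 [-24.1 -23.4 -10.7  -9.9] [-31.2 -28.7  25.9  27.7] 63.3
((467.4776306152344, -40.886505126953125), 16.189815521240234) 51.33620268686714
((612.2857055664062, -166.40951538085938), 25.16737174987793) 51.52972007340603
((612.4559326171875, -23.909900665283203), 33.10818862915039) 51.37102135602676
((624.4610595703125, 100.82408142089844), 32.4150390625) 83.14870646271682
```

View pics/s7.png

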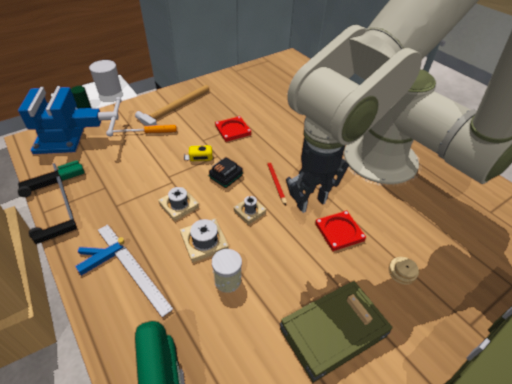

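The lid is shut: the bar at (360,305) sits 55 mm from the box centre and nothing protrudes. The saws are seated and the jar has not moved.

```bash
python3 -c "
from rig import ticket
print(ticket.finish_job())"
```

```text
the job is handed in; nothing more can be done
None
```

The job is handed in with no result returned: by the last camera check all three saws sit at the bottom of their own pockets, the arbor was laid in the box before the lid was slid fully shut, and the jar is where it was.

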